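Swing the bench magnifier over the square dish

TASK

With a fingertip, gently push the arm of the bench magnifier round sideways until its lens is centred over the root in the square dish, then press the lamp button on the magnifier's foot all the way in and let it go. Only push the arm: do not pinch it and do not touch the lens. Leave the dishes, the weights and the vials standing where they are.

Things in the scene. Friction and masses are not known exactly. Their poses are not given: they have to be found in the camera images.
- magnifier: Bench magnifier, screwed to the table. Its origin is on the table, on the vertical pivot axis; its z is up. Grey foot 150 x 84 mm, top 14 mm above the table, reaching from 45 mm in front of the pivot (its -x) to 105 mm behind it (its +x). A steel post of 20 mm diameter stands on the pivot axis and carries the swinging arm.
- boom: Swinging arm, turns about the pivot axis, 1.25 rad either side of the magnifier's -x. Origin on that axis at table height; its -x points along the arm to the lens. Black hub of 17 mm radius, top 83 mm above the table; then a bar 12 mm wide, underside 60 and top 74 mm above the table, free from 20 to 115 mm from the axis. About 1 N at 80 mm from the axis turns it; pushed slowly it stays where left.
- lens (a point): Round lens in a black rim of 86 mm diameter and 10 mm height at the end of the arm. This point is the lens centre, 170 mm from the pivot axis and 66 mm above the table.
- lamp_top (a point): Centre of the top of the round lamp button (28 mm diameter) on the magnifier's foot, 70 mm behind the pivot axis (the foot's +x). It is pressed straight down.
- lamp (a joint): Travel of the lamp button in m: 0 out, 0.006 fully in; a spring (4 N when fully in) brings it back.
- dish_square: Square open aluminium dish, 58 x 58 mm and 14 mm high, with a dried root in it, loose on the table. Origin at the centre of its underside. The three dishes stand about 170 mm from the pivot axis, so the lens can pass over each with about 40 mm to spare; which one is where changes.
- dish_round_a: Round open aluminium dish, 62 mm diameter, 14 mm high, with a dried root, loose. Origin at the centre of its underside.
- dish_round_b: Another round open aluminium dish, the same as the other round one. Origin at the centre of its underside.
- weight_large: Brass weight, 27 mm diameter, 30 mm high, standing loose near the dishes. Origin at the centre of its underside.
- weight_small: Brass weight, 21 mm diameter, 24 mm high, standing loose near the dishes. Origin at the centre of its underside.
- vial_tall: Capped vial, 31 mm diameter, 62 mm high, standing loose beside the magnifier's foot. Origin at the centre of its underside.
- vial_short: Capped vial, 26 mm diameter, 52 mm high, standing loose beside the magnifier's foot. Origin at the centre of its underside.

How it is judged (in metres and radians):
On the way, in this order (a step that is already met when the one before it is completed fails the run):
1. a finger pushes the magnifier's arm (contact force between the fingers and boom above 0.15 N), for 0.04 s.
2. the lens has come to rest centred over the square dish (within 15 mm) (horizontal distance between lens and dish_square below 0.015 m and angular speed of boom below 0.05 rad/s), for 0.2 s.
3. with the lens there, a finger presses the lamp button fully in (at least 5 of its 6 mm) (horizontal distance between lens and dish_square below 0.015 m and value of joint lamp above 0.005 m and contact force between the fingers and lamp above 0.3 N), for 0.04 s.
At the end, for the whole second after the job is handed in: The lens is at rest with its centre within 15 mm (seen from above) of the centre of the square dish, the lamp button is out again (under 1.5 mm), and the dishes, weights and vials stand upright within 12 mm of where they were (all of step 2 and value of joint lamp below 0.0015 m and distance of each of dish_square, dish_round_a, dish_round_b, weight_large, weight_small, vial_tall, vial_short from where it was at the start of the episode below 0.012 m and angle between each of dish_square, dish_round_a, dish_round_b, weight_large, weight_small, vial_tall, vial_short's own z axis and vertical below 0.1 rad); the robot touches nothing.
It fails at once if a dish, weight or vial is moved by more than 12 mm, lifted, or tipped (distance of any of dish_square, dish_round_a, dish_round_b, weight_large, weight_small, vial_tall, vial_short from where it was at the start of the episode above 0.012 m or angle between any of dish_square, dish_round_a, dish_round_b, weight_large, weight_small, vial_tall, vial_short's own z axis and vertical above 0.3 rad).
It fails at once if the robot touches the lens (contact force between any of the fingers, the arm and boom_c2 above 0.5 N).
It fails at once if the arm of the magnifier is pinched between the fingers instead of being pushed from one side (contact force between the fingers and boom above 0.5 N and y of the grasp point in the frame of boom between -0.009 and 0.009 m and x of the grasp point in the frame of boom below -0.02 m).
It fails at once if the arm of the magnifier is shoved with more than 30 N (contact force between the fingers and boom above 30 N).
It also fails if it takes over 58 s, if anything falls off the work surface, if the arm or the gripper's body presses on something with over 40 N, if the wrist force passes 120 N, or if a joint passes its speed limit or range.

ROBOT

A 6-joint arm with a two-finger parallel gripper is mounted at the origin on a cart in front of the work surface, level with it; the furniture and walls round the work are solid. World frame = base frame: x ahead of the robot, y to its left, z up, the work surface at z = 0. Lengths are in mm, angles in rad, forces in N, time in s.
With the tool pointing down it reaches from about 350 to 975 mm from the base axis. Payload 7.1 kg.
Tool frame: the origin (TCP) lies at the very end of the fingers, on their centre line; the grasp point (between the pads) lies 19 mm behind it (ctrl.pinch_z is the distance from the TCP to the grasp point, in mm); z points along the fingers, y is the direction in which the jaws open and shut (so a half turn about z gives the same grasp; the last joint's range is limited). The gripper opens to 88 mm and grips with 3 to 60 N. Pads are 20 mm wide; open, the fingers measure 115 mm over their backs; the gripper's body (75 mm by 178 mm) begins 61 mm behind the grasp point.
Start: joints at [1.32, 0.423, 1.63, -0, 1.089, -0.019], TCP at [143.55, 608.275, 222.675] pointing down, gripper open.
Joint ranges: [-3, 3], [-0.9, 2.11], [0.09, 2.58], [-1.31, 4.45], [0.11, 2.69], [-2.54, 2.54]. Speed limits (rad/s): [2.39, 2.39, 3.01, 3.14, 3.14, 3.14].

INTERFACE

Orientations are given as a rotation vector (axis times angle).
In Python, from workcell import ctrl gives the robot as it stands.
- The arm moves only by the shell command python3 -m inch 'ROWS' [OPENING]. ROWS is JSON, a list of rows, each an object with "xyz": the shift along the tool's x, y, z in cm, a list of three; "spin": the turn about the tool's z in degrees. A call has 1 to 20 rows; each row is the pose to reach, as a shift and turn from the pose measured when the call began, along the tool's axes at that moment; what a row does not reach only later rows make up. A row lasts 1/10 s, in which the tool goes at most 50 mm and 8.59 degrees, less where a joint would pass 70% of its speed; a pose out of reach is approached as far as the arm can. A call with a gripper value outside its range is refused whole. OPENING is the closure, from 0 (fully open) to 1 (shut), set as the call begins (- or left out, the last holds). The fingers move at their own pace and stop on an object; the grip force is fixed at half the most. Time passes only in rows, so rows that repeat a pose let the fingers close. It gives the time, the measured TCP pose, the force and the opening at its end, in the units of the state.
- ctrl.get_obs(): the state, without advancing time (a new reading comes with each control period).
- ctrl.get_image(name): name is "scene" or "top"; returns the picture (384x512x3 uint8, red, green, blue); there is no depth.
- ctrl.camera_info(name): a dict with "camera_matrix" (3x3 intrinsics, pixels), "R" (3x3) and "t" (3): a world point X has camera coordinates R X + t. Camera axes: x right, y down, z forward; pixel columns grow to the right and rows downward; lengths in mm; the calibration is good to about 2 mm. A picture is of the moment at which its call begins. camera_info takes no time and is no camera call.
- ctrl.close_job(): hands the job in, once; it reports no verdict.
The state is a dict: "t": time; "qpos": joint angles; "qvel": joint speeds; "joint_torque": joint torques, N m; "ee_pos": TCP position; "orientation": TCP orientation; "ft_force": force on the tool from outside, world axes, zero at the start; "moment": the same for the moment, N m; "width": finger opening in mm.
Only numpy, scipy, OpenCV 4.12 (cv2) and the standard library are available. Lean on these libraries where they do the work, as an engineer would, in place of code of your own. Each camera call takes 0.05 s, during which the arm holds its last target. There are 200 camera calls.

## Working session

There is one attempt and no reset: what is moved stays moved. The work goes in short steps, Python scripts to look and compute and a shell command to move; the robot and the scene stay as the last step left them, time stands still between calls to the robot, and variables do not carry over. Pictures are saved under pics/ and viewed, about 8 in all and at most 12, crops included, and the job is handed in when it is done.

```bash
mkdir -p pics; python3 - <<'E'
from workcell import ctrl
import cv2,numpy as np
for n in("top","scene"):
    im=ctrl.get_image(n); cv2.imwrite(f"pics/{n}0.png",im[:,:,::-1]); c=ctrl.camera_info(n)
    print(n,np.round(c["camera_matrix"],1).tolist(),np.round(c["R"],3).tolist(),np.round(c["t"],1).tolist())
o=ctrl.get_obs();print(o["t"],o["ee_pos"],o["orientation"],o["width"],o["ft_force"])
E
```

```text
top [[375.7, 0.0, 253.1], [0.0, 375.7, 192.2], [0.0, 0.0, 1.0]] [[-0.013, -1.0, -0.016], [-0.994, 0.015, -0.108], [0.108, 0.015, -0.994]] [54.9, 566.7, 864.4]
scene [[455.2, 0.0, 258.3], [0.0, 455.2, 184.0], [0.0, 0.0, 1.0]] [[0.869, -0.494, -0.015], [-0.268, -0.445, -0.855], [0.415, 0.747, -0.519]] [-452.7, 229.0, 805.2]
0.1 [143.44030185 607.83280342 222.00125422] [-3.63293842e-01 -3.12033988e+00  2.04328544e-03] 88.05228328943112 [-0.19437847  0.24248049 -1.62552483]
```

View pics/top0.png

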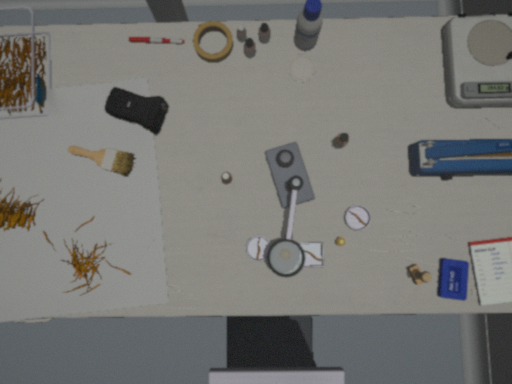

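View pics/scene0.png

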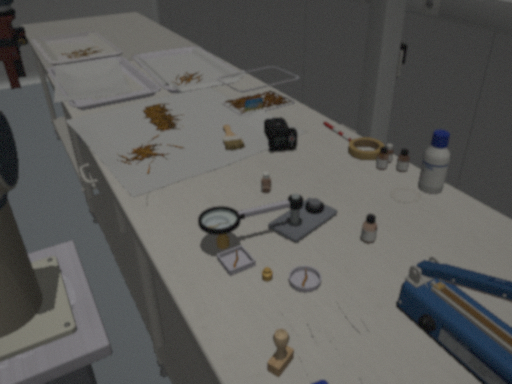

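```bash
cat >h.py <<'E'
from workcell import ctrl
import numpy as np,cv2
def px2w(n,u,v,z):
    c=ctrl.camera_info(n);K=np.array(c["camera_matrix"]);R=np.array(c["R"]);t=np.array(c["t"])
    d=R.T@np.linalg.solve(K,[u,v,1.]);o=-R.T@t
    return (o+d*(z-o[2])/d[2])
def w2px(n,X):
    c=ctrl.camera_info(n);p=np.array(c["camera_matrix"])@(np.array(c["R"])@np.array(X)+c["t"]);return p[:2]/p[2]
E
python3 - <<'E'
import cv2
a=cv2.imread("pics/top0.png")[125:285,210:380];b=cv2.imread("pics/scene0.png")[170:310,180:390]
cv2.imwrite("pics/topc.png",cv2.resize(a,None,fx=3.5,fy=3.5,interpolation=3))
cv2.imwrite("pics/scenec.png",cv2.resize(b,None,fx=3.5,fy=3.5,interpolation=3))
E
```

```text
(no output)
```

View pics/topc.png

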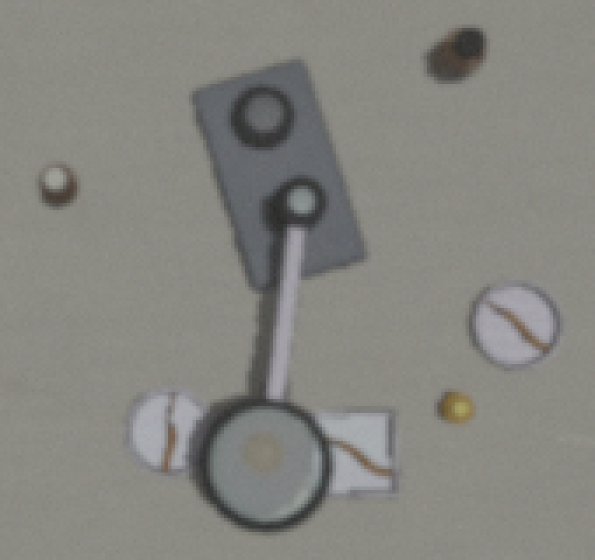

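View pics/scenec.png

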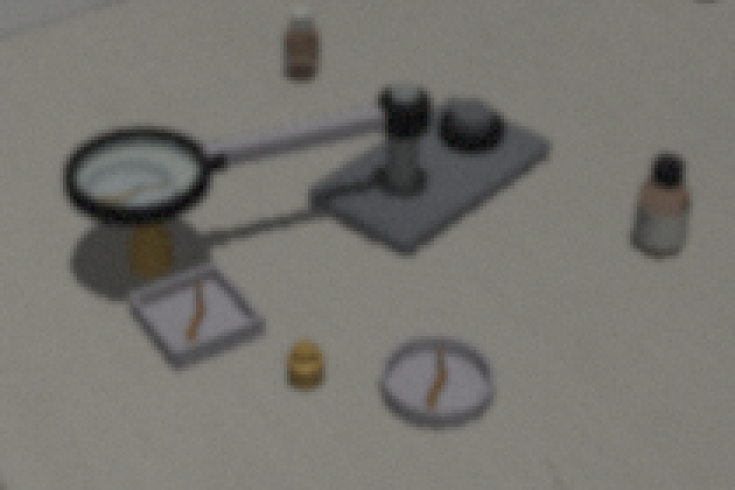

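```bash
python3 - <<'E'
from h import *
T=lambda u,v,z:px2w("top",210+(u+.5)/3.5-.5,125+(v+.5)/3.5-.5,z)
S=lambda u,v,z:px2w("scene",180+(u+.5)/3.5-.5,170+(v+.5)/3.5-.5,z)
def tri(a,b):
    p0,p1=T(*a,0),T(*a,100);q0,q1=S(*b,0),S(*b,100)
    A=np.c_[p1-p0,-(q1-q0)];s=np.linalg.lstsq(A,q0-p0,rcond=None)[0]
    return np.round((p0+s[0]*(p1-p0)+q0+s[1]*(q1-q0))/2,0)
r=lambda x:np.round(x,0)
piv=T(302,201,83);print("hub T,S,tri",r(piv),r(S(405,95,83)),tri((302,201),(405,95)))
print("lens",r(T(266,463,71)),r(S(140,172,71)),tri((266,463),(140,172)))
print("lamp tri",tri((263,113),(471,112)),[r(T(263,113,z)) for z in(20,30)])
ds=np.array([S(130,290,14),S(207,266,14),S(263,318,14),S(178,353,14)]);print("sq S",r(ds),r(ds.mean(0)))
print("sq T corners",r(T(395,410,14)),r(T(393,491,14)))
print("roundA,B",r(T(167,431,14)),r(T(513,325,14)),"small w",r(T(456,407,24)))
print("vials",r(T(469,42,60)),r(T(56,177,50)),tri((469,42),(668,165)),tri((56,177),(300,18)))
print("foot corners",[r(T(*p,14)) for p in((193,94),(303,60),(368,256),(258,290))])
print("lgw",r(T(264,452,30)),r(S(152,270,5)))
for d in (ds.mean(0),T(266,463,71)):
    v=d-piv;print("R,angle",np.hypot(*v[:2]),np.degrees(np.arctan2(v[1],v[0])))
E
```

```text
hub T,S,tri [583. -50.  83.] [581. -55.  83.] [584. -51.  80.]
lens [417. -24.  71.] [415. -30.  71.] [417. -25.  67.]
lamp tri [651. -30.  33.] [array([654., -31.,  20.]), array([652., -30.,  30.])]
sq S [[ 392.  -58.   14.]
 [ 440.  -62.   14.]
 [ 446. -118.   14.]
 [ 392. -120.   14.]] [417. -90.  14.]
sq T corners [ 448. -117.   14.] [ 393. -114.   14.]
roundA,B [436.  39.  14.] [ 505. -200.   14.] small w [ 450. -156.   24.]
vials [ 692. -167.   60.] [606. 111.  50.] [ 692. -167.   59.] [606. 111.  47.]
foot corners [array([670.,  17.,  14.]), array([693., -60.,  14.]), array([ 554., -102.,   14.]), array([531., -25.,  14.])]
lgw [421. -26.  30.] [415. -38.   5.]
R,angle 170.68747686608913 -166.72037778286816
R,angle 168.56559352413538 171.1408610799951
```

Top and scene views agree within about 5 mm. The pivot is at (583,-50) and the lens at (417,-25). The square dish is at about (419,-88), so the arm must turn about 22° towards -y. I'll go beside the bar on its +y side with the fingers shut.

```bash
python3 -m inch '[{"xyz":[-1,-1,0],"spin":-1},{"xyz":[-3,-3,0],"spin":-2},{"xyz":[-5.5,-5.5,0],"spin":-3},{"xyz":[-8.5,-8.5,0],"spin":-4},{"xyz":[-11.5,-11.5,0],"spin":-5},{"xyz":[-14.5,-14.5,0],"spin":-6},{"xyz":[-17.5,-17.5,0],"spin":-7},{"xyz":[-20.5,-20.5,0],"spin":-8},{"xyz":[-23.5,-23.5,0],"spin":-9},{"xyz":[-26.5,-26.5,0],"spin":-10},{"xyz":[-29.5,-29.5,0],"spin":-11},{"xyz":[-32.5,-32.5,0],"spin":-12},{"xyz":[-35.5,-35.5,0],"spin":-13},{"xyz":[-38.5,-38.5,0],"spin":-13.3},{"xyz":[-41.5,-41.5,0],"spin":-13.3},{"xyz":[-44.5,-44.5,0],"spin":-13.3},{"xyz":[-47,-47,0],"spin":-13.3},{"xyz":[-48.5,-48.5,0],"spin":-13.3},{"xyz":[-49.3,-49.3,0],"spin":-13.3},{"xyz":[-49.3,-49.3,0],"spin":-13.3}]' 1
```

```text
t: 2.1
ee_pos: [510.2, 14.0, 222.4]
orientation: [-0.002, -3.141, 0.002]
ft_force: [-0.6, 0.2, 0.1]
width: 0.5
```

```bash
python3 -m inch '[{"xyz":[0,0,1]},{"xyz":[0,0,3]},{"xyz":[0,0,5]},{"xyz":[0,0,7]},{"xyz":[0,0,9]},{"xyz":[0,0,11]},{"xyz":[0,0,13]},{"xyz":[0,0,14.5]},{"xyz":[0,0,15.7]},{"xyz":[0,0,16.4]},{"xyz":[0,0,16.7]},{"xyz":[0,0,16.7]}]'
python3 - <<'E'
from h import *
a=ctrl.get_image("top")[125:285,210:380];b=ctrl.get_image("scene")[130:290,180:350]
cv2.imwrite("pics/c1.png",cv2.resize(np.hstack([a,b])[:,:,::-1],None,fx=2.3,fy=2.3,interpolation=3))
E
```

```text
$[0]: bad value
```

View pics/c1.png

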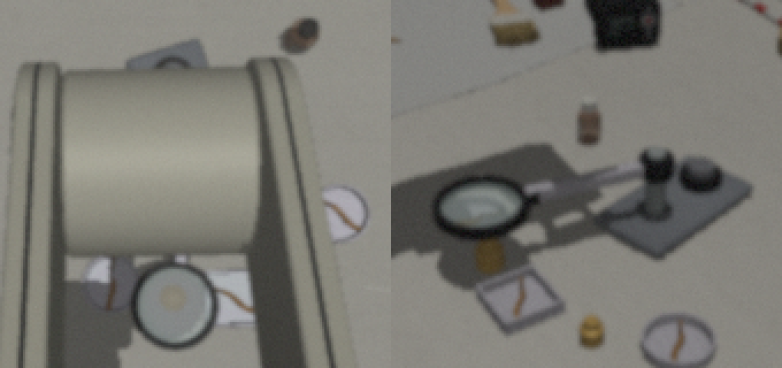

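The row format needs "spin", so that move was refused and nothing moved. The forearm hides the bar from above, but both views still show the lens and dishes. I'll resend the descent.

```bash
python3 -m inch '[{"xyz":[0,0,1],"spin":0},{"xyz":[0,0,3],"spin":0},{"xyz":[0,0,5],"spin":0},{"xyz":[0,0,7],"spin":0},{"xyz":[0,0,9],"spin":0},{"xyz":[0,0,11],"spin":0},{"xyz":[0,0,13],"spin":0},{"xyz":[0,0,14.5],"spin":0},{"xyz":[0,0,15.7],"spin":0},{"xyz":[0,0,16.4],"spin":0},{"xyz":[0,0,16.7],"spin":0},{"xyz":[0,0,16.7],"spin":0}]'
python3 - <<'E'
from h import *
b=ctrl.get_image("scene")[130:310,180:390]
cv2.imwrite("pics/c2.png",cv2.resize(b[:,:,::-1],None,fx=3,fy=3,interpolation=3))
E
```

```text
t: 3.4
ee_pos: [509.1, 15.3, 55.3]
orientation: [0.001, -3.14, 0.002]
ft_force: [-0.6, 0.5, -0.5]
width: 0.8
```

View pics/c2.png

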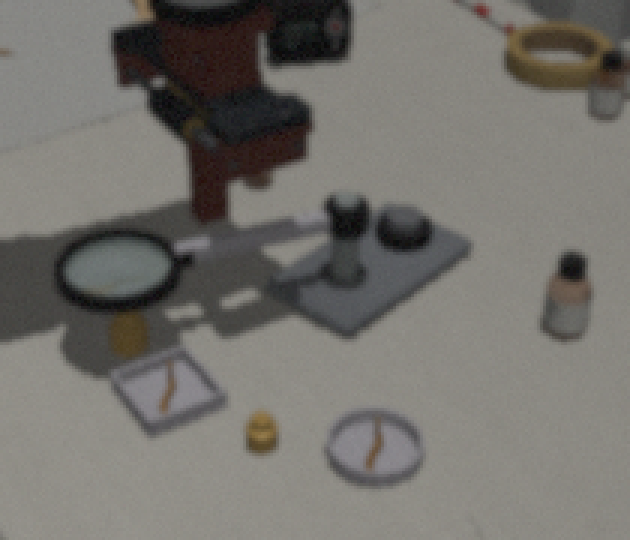

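The fingers stand behind the bar (+y side), clear of the lens rim. I'll push slowly and stop short for a check.

```bash
python3 -m inch '[{"xyz":[0,-0.8,0],"spin":0},{"xyz":[0,-1.6,0],"spin":0},{"xyz":[0,-2.3,0],"spin":0},{"xyz":[0,-2.6,0],"spin":0},{"xyz":[0,-2.8,0],"spin":0},{"xyz":[0,-3.0,0],"spin":0},{"xyz":[0,-3.2,0],"spin":0},{"xyz":[0,-3.4,0],"spin":0},{"xyz":[0,-3.6,0],"spin":0},{"xyz":[0,-3.8,0],"spin":0},{"xyz":[0,-4.0,0],"spin":0},{"xyz":[0,-4.2,0],"spin":0},{"xyz":[0,-4.4,0],"spin":0},{"xyz":[0,-4.6,0],"spin":0},{"xyz":[0,-4.8,0],"spin":0},{"xyz":[0,-5.0,0],"spin":0},{"xyz":[0,-5.2,0],"spin":0},{"xyz":[0,-5.4,0],"spin":0},{"xyz":[0,-5.5,0],"spin":0},{"xyz":[0,-5.5,0],"spin":0}]'
python3 - <<'E'
from h import *
a=ctrl.get_image("top")[200:290,230:370];b=ctrl.get_image("scene")[170:290,180:340]
cv2.imwrite("pics/a.png",a[:,:,::-1])
cv2.imwrite("pics/c3.png",np.vstack([cv2.resize(a[:,:,::-1],(560,360),interpolation=3)[:260],cv2.resize(b[:,:,::-1],None,fx=2.8,fy=2.8,interpolation=3)[:,:560].copy() if 0 else cv2.resize(b[:,:,::-1],(560,336),interpolation=3)]))
E
```

```text
t: 5.45
ee_pos: [509.5, -40.0, 55.7]
orientation: [0.001, -3.141, 0.002]
ft_force: [-1.0, 0.7, 0.3]
width: 0.4
```

View pics/c3.png

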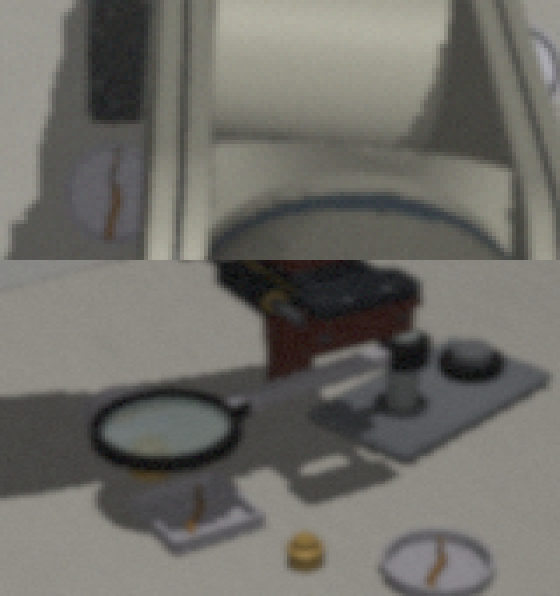

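```bash
python3 - <<'E'
from h import *
print(px2w("scene",180+168/3.5,170+170/2.8,71))
im=ctrl.get_image("scene");g=im.max(2)
m=((g<60)).astype(np.uint8);m[:190]=0;m[262:]=0;m[:,:190]=0;m[:,255:]=0
cs=sorted(cv2.findContours(m,0,2)[0],key=cv2.contourArea)[-2:]
for c in cs:
    e=cv2.fitEllipse(c);print(e,cv2.boundingRect(c),px2w("scene",*e[0],69))
cv2.imwrite("pics/s3.png",im[:,:,::-1])
E
```

```text
[412.2472239  -73.88816299  71.        ]Traceback (most recent call last):
  File "<stdin>", line 7, in <module>
cv2.error: OpenCV(4.12.0) /io/opencv/modules/imgproc/src/shapedescr.cpp:361: error: (-201:Incorrect size of input array) There should be at least 5 points to fit the ellipse in function 'fitEllipseNoDirect'
```

```bash
python3 -m inch '[{"xyz":[0,-0.1,0],"spin":0},{"xyz":[0,-0.2,0],"spin":0},{"xyz":[0,-0.3,0],"spin":0},{"xyz":[0,-0.4,0],"spin":0},{"xyz":[0,-0.5,0],"spin":0},{"xyz":[0,-0.5,0],"spin":0},{"xyz":[0,-0.5,0],"spin":0}]'
python3 -m inch '[{"xyz":[0,0.3,0],"spin":0},{"xyz":[0,1,0],"spin":0},{"xyz":[0,2,0],"spin":0},{"xyz":[0,3,0],"spin":0},{"xyz":[0,3,-2],"spin":0},{"xyz":[0,3,-5],"spin":0},{"xyz":[0,3,-9],"spin":0},{"xyz":[0,3,-12],"spin":0},{"xyz":[0,6,-12],"spin":0},{"xyz":[0,10,-12],"spin":0},{"xyz":[0,14,-12],"spin":0},{"xyz":[0,18,-12],"spin":0},{"xyz":[0,22,-12],"spin":0},{"xyz":[0,25,-12],"spin":0},{"xyz":[0,26,-12],"spin":0},{"xyz":[0,26,-12],"spin":0}]'
python3 - <<'E'
from h import *
im=ctrl.get_image("top");s=ctrl.get_image("scene")
cv2.imwrite("pics/t4.png",im[:,:,::-1]);cv2.imwrite("pics/s4.png",s[:,:,::-1])
cv2.imwrite("pics/c4.png",np.hstack([cv2.resize(im[125:285,240:380,::-1],None,fx=3,fy=3,interpolation=3),cv2.resize(s[170:330,200:325,::-1],None,fx=3,fy=3,interpolation=3)]))
E
```

```text
t: 6.3
ee_pos: [509.9, -45.0, 55.8]
orientation: [-0.001, 3.141, -0.002]
ft_force: [0.6, 1.0, -0.1]
width: 0.3
t: 7.9
ee_pos: [509.2, 216.6, 175.3]
orientation: [-0.005, 3.142, -0.002]
ft_force: [-0.2, -0.3, -0.2]
width: 0.3
```

View pics/c4.png

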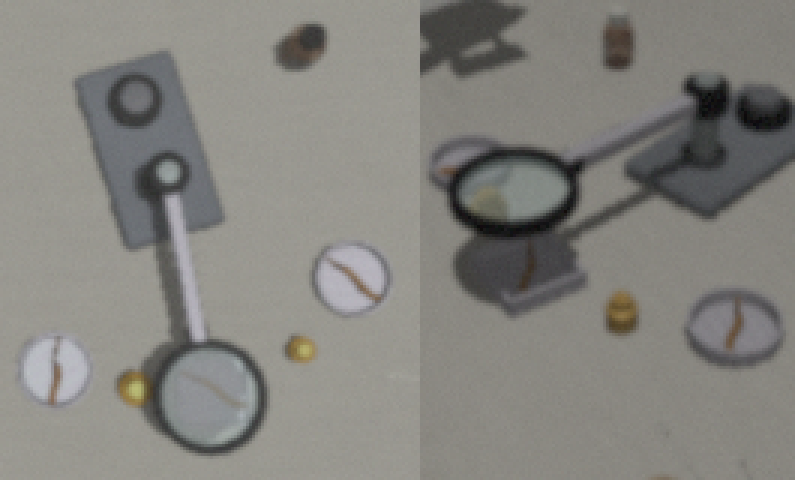

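```bash
python3 - <<'E'
from h import *
f=lambda u,v,x0,y0,fx:(x0+(u+.5)/fx-.5,y0+(v+.5)/fx-.5)
print("lens T",px2w("top",*f(211,396,240,125,3),69),"S",px2w("scene",*f(94,192,200,170,3),69))
print("hub T",px2w("top",*f(169,173,240,125,3),83))
# visible front rim of square dish in scene
print("sq front edge top corners", px2w("scene",*f(82,297,200,170,3),14),px2w("scene",*f(165,273,200,170,3),14))
print("lamp",px2w("top",*f(134,98,240,125,3),28))
o=ctrl.get_obs();print(o["qpos"])
E
```

```text
lens T [416.57953328 -78.87887983  69.        ] S [414.1452354  -82.88203298  69.        ]
hub T [582.73313624 -50.46492943  83.        ]
sq front edge top corners [ 388.1149082  -111.89806159   14.        ] [ 445.25220567 -118.74765175   14.        ]
lamp [651.37971525 -29.44207018  28.        ]
[ 0.37828377  0.37997323  1.82686496 -0.00208569  0.93584192 -1.19227747]
```

The lens is about 7–8 mm short: -79 against -87 from above, -83 against -90 from the side. One more small nudge, by about 3.5 mm at the finger.

```bash
python3 -m inch '[{"xyz":[0,-1,0],"spin":0},{"xyz":[0,-4,0],"spin":0},{"xyz":[0,-8,0],"spin":0},{"xyz":[0,-12,0],"spin":0},{"xyz":[0,-16,0],"spin":0},{"xyz":[0,-19,0],"spin":0},{"xyz":[0,-21,0],"spin":0},{"xyz":[0,-21.5,0],"spin":0},{"xyz":[0,-21.5,2],"spin":0},{"xyz":[0,-21.5,5],"spin":0},{"xyz":[0,-21.5,8],"spin":0},{"xyz":[0,-21.5,10.5],"spin":0},{"xyz":[0,-21.5,11.8],"spin":0},{"xyz":[0,-21.5,12],"spin":0},{"xyz":[0,-22,12],"spin":0},{"xyz":[0,-23,12],"spin":0},{"xyz":[0,-24,12],"spin":0},{"xyz":[0,-25,12],"spin":0},{"xyz":[0,-25.5,12],"spin":0},{"xyz":[0,-25.5,12],"spin":0}]'
```

```text
t: 10.0
ee_pos: [509.6, -41.6, 56.1]
orientation: [0.001, 3.141, -0.003]
ft_force: [0.3, 0.5, 0.0]
width: 0.7
```

```bash
python3 -m inch '[{"xyz":[0,-0.1,0],"spin":0},{"xyz":[0,-0.2,0],"spin":0},{"xyz":[0,-0.3,0],"spin":0},{"xyz":[0,-0.4,0],"spin":0},{"xyz":[0,-0.5,0],"spin":0},{"xyz":[0,-0.6,0],"spin":0},{"xyz":[0,-0.7,0],"spin":0},{"xyz":[0,-0.7,0],"spin":0},{"xyz":[0,-0.7,0],"spin":0}]'
python3 -m inch '[{"xyz":[0,0.3,0],"spin":0},{"xyz":[0,1,0],"spin":0},{"xyz":[0,2,0],"spin":0},{"xyz":[0,3,0],"spin":0},{"xyz":[0,3,-2],"spin":0},{"xyz":[0,3,-5],"spin":0},{"xyz":[0,3,-9],"spin":0},{"xyz":[0,3,-12],"spin":0},{"xyz":[0,6,-12],"spin":0},{"xyz":[0,10,-12],"spin":0},{"xyz":[0,14,-12],"spin":0},{"xyz":[0,18,-12],"spin":0},{"xyz":[0,22,-12],"spin":0},{"xyz":[0,25,-12],"spin":0},{"xyz":[0,26,-12],"spin":0},{"xyz":[0,26,-12],"spin":0}]'
python3 - <<'E'
from h import *
im=ctrl.get_image("top");s=ctrl.get_image("scene")
cv2.imwrite("pics/c5.png",np.hstack([cv2.resize(im[125:285,240:380,::-1],None,fx=3,fy=3,interpolation=3),cv2.resize(s[170:330,200:325,::-1],None,fx=3,fy=3,interpolation=3)]))
E
```

```text
t: 10.9
ee_pos: [509.6, -48.7, 56.1]
orientation: [0.001, 3.142, -0.003]
ft_force: [0.1, -0.0, 0.1]
width: 0.7
t: 12.5
ee_pos: [509.2, 213.1, 175.4]
orientation: [0.004, -3.141, 0.004]
ft_force: [1.2, -0.2, 0.5]
width: 0.7
```

View pics/c5.png

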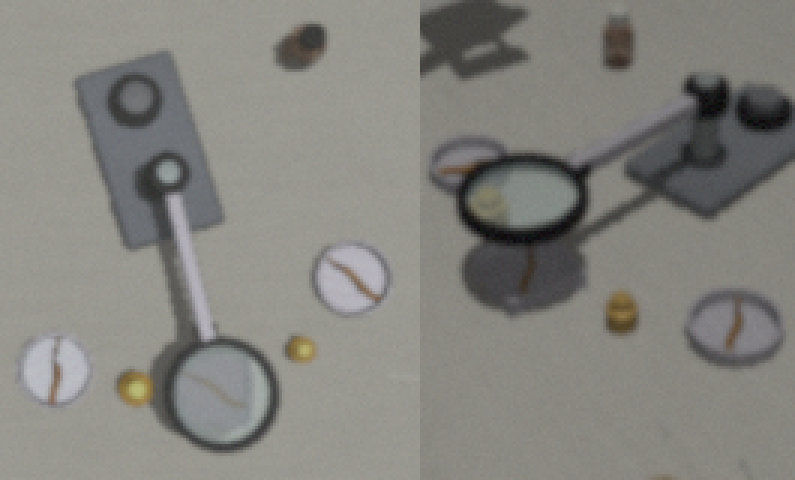

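The lens is now at about (417,-88), and no dish, weight or vial has shifted in the picture. Next is the lamp button at (651,-30).

```bash
python3 -m inch '[{"xyz":[-0.6,-1,0],"spin":0},{"xyz":[-1.7,-3,0],"spin":0},{"xyz":[-3.5,-6,0],"spin":0},{"xyz":[-5.3,-9,0],"spin":0},{"xyz":[-7,-12,0],"spin":0},{"xyz":[-8.8,-15,0],"spin":0},{"xyz":[-10.5,-18,0],"spin":0},{"xyz":[-12.3,-21,0],"spin":0},{"xyz":[-13.5,-23,0],"spin":0},{"xyz":[-14.2,-24.3,0],"spin":0},{"xyz":[-14.2,-24.3,1],"spin":0},{"xyz":[-14.2,-24.3,4],"spin":0},{"xyz":[-14.2,-24.3,7],"spin":0},{"xyz":[-14.2,-24.3,10],"spin":0},{"xyz":[-14.2,-24.3,12],"spin":0},{"xyz":[-14.2,-24.3,13],"spin":0},{"xyz":[-14.2,-24.3,13],"spin":0},{"xyz":[-14.2,-24.3,13],"spin":0}]'
python3 - <<'E'
from h import *
s=ctrl.get_image("scene")
cv2.imwrite("pics/c6.png",cv2.resize(s[150:300,200:370,::-1],None,fx=3.5,fy=3.5,interpolation=3))
E
```

```text
t: 14.4
ee_pos: [651.4, -32.0, 46.4]
orientation: [0.0, -3.141, 0.004]
ft_force: [0.6, 0.2, 0.2]
width: 0.6
```

View pics/c6.png

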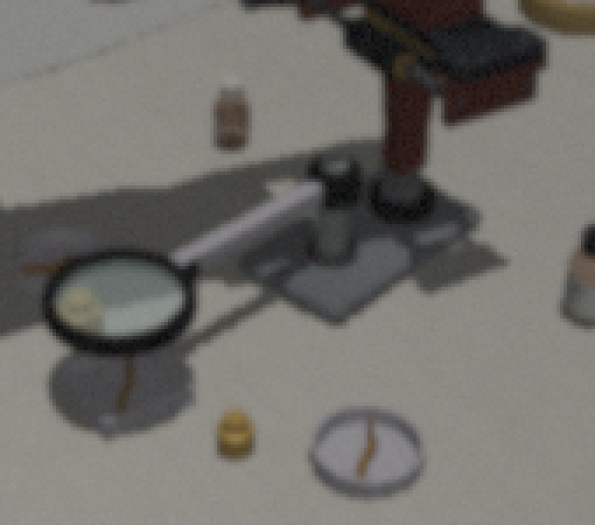

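The fingers hang right above the button, and the lens is still in place. I'll lower slowly and watch the force.

```bash
python3 -m inch '[{"xyz":[0,0.1,0.4],"spin":0},{"xyz":[0,0.1,0.8],"spin":0},{"xyz":[0,0.1,1.1],"spin":0},{"xyz":[0,0.1,1.4],"spin":0},{"xyz":[0,0.1,1.6],"spin":0},{"xyz":[0,0.1,1.6],"spin":0},{"xyz":[0,0.1,1.6],"spin":0}]'
python3 -m inch '[{"xyz":[0,0,0.1],"spin":0},{"xyz":[0,0,0.2],"spin":0},{"xyz":[0,0,0.2],"spin":0},{"xyz":[0,0,0.2],"spin":0}]'
python3 -m inch '[{"xyz":[0,0,0.1],"spin":0},{"xyz":[0,0,0.2],"spin":0},{"xyz":[0,0,0.2],"spin":0},{"xyz":[0,0,0.2],"spin":0}]'
```

```text
t: 15.15
ee_pos: [652.1, -31.1, 31.2]
orientation: [-0.0, 3.14, -0.004]
ft_force: [0.1, 1.1, 2.9]
width: 0.4
t: 15.55
ee_pos: [652.2, -31.1, 30.2]
orientation: [-0.0, 3.14, -0.004]
ft_force: [-2.1, 0.4, 11.3]
width: 0.7
t: 15.95
ee_pos: [652.2, -31.1, 30.1]
orientation: [-0.0, 3.14, -0.004]
ft_force: [-6.5, 0.9, 17.6]
width: 0.4
```

At z=30 the force climbs steeply past the 4 N spring to 17.6 N, so the button is bottomed. I'll release it and retreat.

```bash
python3 -m inch '[{"xyz":[0,0,-0.2],"spin":0},{"xyz":[0,0,-0.6],"spin":0},{"xyz":[0,0,-1.5],"spin":0},{"xyz":[0,0,-3],"spin":0},{"xyz":[0,0,-6],"spin":0},{"xyz":[0,0,-10],"spin":0},{"xyz":[0,0,-14],"spin":0},{"xyz":[1,3,-15],"spin":0},{"xyz":[3,7,-15],"spin":0},{"xyz":[5,11,-15],"spin":0},{"xyz":[7,15,-15],"spin":0},{"xyz":[9,19,-15],"spin":0},{"xyz":[11,23,-15],"spin":0},{"xyz":[13,25,-15],"spin":0},{"xyz":[13,26,-15],"spin":0},{"xyz":[13,26,-15],"spin":0},{"xyz":[13,26,-15],"spin":0},{"xyz":[13,26,-15],"spin":0}]'
python3 - <<'E'
from h import *
im=ctrl.get_image("top");s=ctrl.get_image("scene")
cv2.imwrite("pics/c7.png",np.hstack([cv2.resize(im[125:285,240:380,::-1],None,fx=3,fy=3,interpolation=3),cv2.resize(s[170:330,200:325,::-1],None,fx=3,fy=3,interpolation=3)]))
E
```

```text
t: 17.75
ee_pos: [522.8, 228.3, 179.3]
orientation: [0.002, 3.14, -0.004]
ft_force: [1.0, -0.2, 0.9]
width: 0.4
```

View pics/c7.png

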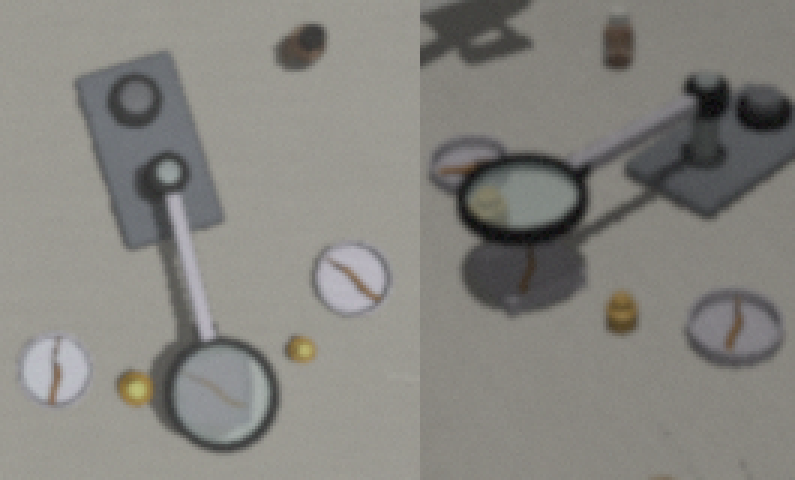

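The lens and all the objects are unchanged, and the button looks the same as before the press. Handing in.

```bash
python3 -c "
from workcell import ctrl
print(ctrl.close_job())"
```

```text
the job is handed in; nothing more can be done
None
```

The job is handed in: the lens is over the square dish, and the lamp button was pressed all the way in and let go. No verdict came back, so success is judged only from my own checks.

- **Pushing the arm:** I used the shut fingers from one side only, in two slow pushes. After the first, the lens was about 7–8 mm short, so I nudged it once more. It ended at about (417, -88) mm against the dish at about (419, -87).
- **Measurement error:** the two cameras disagreed by about 3–5 mm in y, so I compared lens and dish within the same camera. The true lens offset should be well inside 15 mm.
- **Pressing the button:** at a fingertip height of 30 mm the force climbed to 17.6 N, far above the 4 N spring, so I took the button as bottomed. I had no direct reading of its travel.
- **Last picture:** the lens had not moved since the second push. The button looked fully out again. The dishes, weights and vials in view stood where they had been, and the robot was well clear of everything.
- **What went wrong:** one descent command was refused for a missing "spin" value, and nothing moved. The square dish was mostly hidden under the lens at the end, so I could not measure it separately there.

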